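Lift the clinging transit cover off a trimmer chassis

ROBOT

A 7-joint arm with a two-finger parallel gripper is mounted at the origin on a cart in front of the work surface, level with it; the furniture and walls round the work are solid. World frame = base frame: x ahead of the robot, y to its left, z up, the work surface at z = 0. Lengths are in mm, angles in rad, forces in N, time in s.
With the tool pointing down it reaches from about 425 to 875 mm from the base axis. Payload 4.7 kg.
Tool frame: the origin (TCP) lies between the finger pads; the fingertips stand 11 mm ahead of it and the grasp point (between the pads) lies 8 mm behind it (manip.tip_reach is the distance from the TCP to the fingertips, in mm); y points along the fingers, x is the direction in which the jaws open and shut, and the axes are right-handed (so a half turn about y gives the same grasp; the last joint's range is limited). The gripper opens to 87 mm and grips with 3 to 60 N. Pads are 19 mm wide; open, the fingers measure 117 mm over their backs; the gripper's body (75 mm by 190 mm) begins 51 mm behind the grasp point.
Start: joints at [-1.17, 0.321, -0.07, 1.45, 0.023, 1.371, -0.057], TCP at [245.225, 601.988, 233.587] pointing down, gripper open.
Joint ranges: [-2.86, 2.86], [-0.3, 2.09], [-1.38, 1.24], [0.06, 2.45], [-1.56, 4.7], [0.09, 2.05], [-2.69, 2.69]. Speed limits (rad/s): [2.57, 2.57, 3.14, 3.14, 3.14, 3.14, 3.14].

INTERFACE

Orientations are given as a 3x3 rotation matrix whose columns are the frame's x, y, z axes.
In Python, from station import manip gives the robot as it stands. The module is installed in compiled form; this text tells all that it offers.
- The arm moves only by the shell command python3 -m inch 'ROWS'. ROWS is JSON, a list that holds one entry, the list of rows, each a list of 7 numbers: the shift along the tool's x, y, z as a fraction of full scale, then the turn, a rotation vector about the tool's x, y, z as a fraction of full scale, then the gripper's target within -1 to 1 (fully open at 1, half-way at 0, shut at -1). A call has 1 to 12 rows; each row is the pose to reach, as a shift and turn from the pose commanded when the call began, along the tool's axes at that moment; what a row does not reach only later rows make up. Full scale, the value 1, is 200 mm for a shift and 90 degrees for a turn. A row lasts 1/8 s, in which the tool goes at most 62.5 mm and 10.7 degrees, less where a joint would pass 70% of its speed; a pose out of reach is approached as far as the arm can. A call with a number of a shift or a turn outside -1 to 1 is refused whole. A call with a gripper value outside its range is refused whole. The fingers move at their own pace and stop on an object; the grip force is fixed at half the most. Time passes only in rows, so rows that repeat a pose let the fingers close. It gives the time, the measured TCP pose, the force and the opening at its end, in the units of the state.
- manip.observe(): the state, without advancing time (a new reading comes with each control period).
- manip.capture(name): name is "side" or "top" or "wrist"; returns a dict with "frame" (420x560x3 uint8, blue, green, red), "fov_y" (degrees; the focal length in pixels is half the picture's height over the tangent of half this angle, whatever the lens; pixels are square), "cx", "cy" (the principal point, pixels), "dist" ([k1, k2, p1, p2, k3] as OpenCV has them; the pictures are not rectified), "world_to_cam" (4x4, takes a point from world to camera coordinates); the wrist camera has in their place "tool_from_camera" (4x4, takes a point from camera to tool coordinates, whose origin is the TCP and whose axes are the tool frame's). Camera axes: x right, y down, z forward; pixel columns grow to the right and rows downward; lengths in mm; the calibration is good to about 2 mm. A picture is of the moment at which its call begins: read the wrist's pose just before it. There is no depth.
- manip.close_job(): hands the job in, once; it reports no verdict.
Trained networks look in a picture, given as the dict that the camera call returned (one of the last four; its "shot" number tells which), for a name from the list of things; names that differ only in an ending like _2 or _b are one class to them, and where a whole thing is asked for, a point or a joint stands for the part that bears it (a point fixed in the world has none). Each returns a list of dicts, best first, with "conf" (0 to 1); they miss things now and then, are a little off and sometimes report something else, mostly with a low value. They report only what shows in the picture. A call takes as long as a camera call.
- manip.regions_of(label, picture): "pixels" (420x560 bool, what is visible of it) and "box" ([left, top, right, bottom] in pixels, round what is visible of it).
The state is a dict: "time": time; "joints": joint angles; "qd": joint speeds; "joint_efforts": joint torques, N m; "position": TCP position; "orientation": TCP orientation; "force": force on the tool from outside, world axes, zero at the start; "ft_torque": the same for the moment, N m; "grip_width": finger opening in mm.
Only numpy, scipy, OpenCV 4.12 (cv2) and the standard library are available. Lean on these libraries where they do the work, as an engineer would, in place of code of your own. Each camera call takes 0.05 s, during which the arm holds its last target.

TASK

One of the two grey covers is clipped over a trimmer chassis, whose two ends stick out from under it. Lift that cover straight up off the chassis without dragging the clinging chassis along, and set it down the right way up, not dropped, inside the low metal tray. The chassis must stay where it lies, and the other, empty cover must be left alone.

Things in the scene. Friction and masses are not known exactly. Their poses are not given: they have to be found in the camera images.
- cover_rib (a point): grey plastic cover standing over the chassis, its x along it: channel 110 (x) by 56 mm (y), roof top 32 mm above its lower edges, ends open, waist 46 mm wide. A grip rib 80 (x) by 14 mm (y) rises from the roof to 59 mm. The point is the middle of the rib, 45 mm above the lower edges. About 140 g. Mid-way along each long side hangs a sprung tongue 24 mm wide, 6 to 27 mm up; squeezing these clamps the chassis too.
- chassis_mid (a point): black open trimmer chassis, 180 (its x) by 47 by 24 mm, about 300 g, lying loose on the bench inside the cover, centred in it, 35 mm showing beyond each end. The cover's tongues press on its sides with about 1.1 N each, so that it clings with about 1.3 N; it stays down when the cover is raised by its rib. The point is its centre, 12 mm above the bench.
- tray: low open aluminium tray fixed to the bench, 180 mm (its x) by 126 mm (its y), 18 mm high, walls 4 mm, floor 4 mm thick (inside 172 by 118 mm). Origin at the centre of its underside, on the bench top.
- empty_cover_rib (a point): a second cover exactly like the first, standing on the bench with nothing under it. The point is the middle of its grip rib, 45 mm above the bench. To be left alone.

How it is judged (in metres and radians):
On the way:
1. the cover is lifted clear of the chassis (by more than 40 mm) while the chassis stays on the bench (height (world z) of cover_rib above 0.085 m and height (world z) of chassis_mid below 0.02 m and distance of chassis_mid from where it was at the start of the episode below 0.02 m), for 0.2 s.
At the end, for the whole second after the job is handed in: the cover stands level (within 8 degrees) on the floor of the tray, right way up, its middle within 35 mm of the tray's middle along each side of the tray, at rest; the chassis lies flat within 20 mm of where it began and the empty cover within 15 mm of where it began (x of cover_rib in the frame of tray between -0.035 and 0.035 m and y of cover_rib in the frame of tray between -0.035 and 0.035 m and z of cover_rib in the frame of tray between 0.043 and 0.055 m and angle between each of cover_rib, chassis_mid's own z axis and vertical below 0.14 rad and distance of chassis_mid from where it was at the start of the episode below 0.02 m and distance of empty_cover_rib from where it was at the start of the episode below 0.015 m and linear speed of cover below 0.02 m/s); the robot touches nothing.
It fails at once if the chassis is lifted by more than 15 mm, tipped by more than 12 degrees or dragged more than 30 mm (height (world z) of chassis_mid above 0.027 m or angle between chassis_mid's own z axis and vertical above 0.21 rad or distance of chassis_mid from where it was at the start of the episode above 0.03 m).
It fails at once if the empty cover is moved more than 20 mm (distance of empty_cover_rib from where it was at the start of the episode above 0.02 m).
It fails at once if the cover is let go more than 25 mm above the floor of the tray (horizontal distance between cover_rib and tray below 0.1 m and z of cover_rib in the frame of tray above 0.074 m and contact force between the fingers and cover below 0.02 N).
It also fails if it takes over 45 s, if anything falls off the work surface, if the arm or the gripper's body presses on something with over 40 N, if the wrist force passes 120 N, or if a joint passes its speed limit or range.

## Working session

There is one attempt and no reset: what is moved stays moved. The work goes in short steps, Python scripts to look and compute and a shell command to move; the robot and the scene stay as the last step left them, time stands still between calls to the robot, and variables do not carry over. Pictures are saved under pics/ and viewed, and the job is handed in when it is done.

```bash
mkdir -p pics
cat > h.py <<'E'
import numpy as np,cv2,pickle
from station import manip
E
python3 - <<'E'
from h import *
s=manip.observe();print({k:np.round(v,3).tolist() for k,v in s.items()})
D={}
for n in("top","side","wrist"):
    p=manip.capture(n);cv2.imwrite(f"pics/{n}0.png",p["frame"])
    for l in("cover_rib","chassis_mid","tray","empty_cover_rib"):
        r=manip.regions_of(l,p)
        print(n,l,[(round(float(q["conf"]),2),np.round(q["box"]).tolist(),int(q["pixels"].sum())) for q in r])
        p["r_"+l]=r
    D[n]=p
    print({k:p[k] for k in p if k in("fov_y","cx","cy","dist","world_to_cam","tool_from_camera")})
pickle.dump((s,D),open("d0.pkl","wb"))
E
```

```text
{'time': 0.0, 'joints': [-1.17, 0.322, -0.07, 1.452, 0.023, 1.371, -0.057], 'qd': [-0.0, 0.001, -0.001, -0.002, 0.0, -0.0, 0.0], 'joint_efforts': [-0.001, -49.129, -0.404, -31.253, -0.064, 0.044, 0.0], 'position': [244.999, 601.474, 232.448], 'orientation': [[0.377, -0.001, -0.926], [0.926, -0.002, 0.377], [-0.002, -1.0, -0.0]], 'force': [-0.874, 0.286, -0.128], 'ft_torque': [0.0, -0.002, -0.016], 'grip_width': 87.546}
top cover_rib [(0.65, [377.0, 196.0, 416.0, 243.0], 966)]
top chassis_mid [(0.6, [377.0, 194.0, 414.0, 254.0], 256)]
top tray [(0.76, [147.0, 203.0, 194.0, 274.0], 3221)]
top empty_cover_rib [(0.84, [299.0, 198.0, 323.0, 241.0], 816)]
{'fov_y': 48.08116564627288, 'cx': 282.7490715411638, 'cy': 216.0914823389816, 'dist': array([-0.14876859,  0.        ,  0.        ,  0.        ,  0.        ]), 'world_to_cam': array([[-1.00256428e-02, -9.99890069e-01, -1.09241238e-02,
        -1.37431706e+02],
       [-9.82737517e-01,  1.18707369e-02, -1.84624101e-01,
         5.32812965e+02],
       [ 1.84733483e-01,  8.88457099e-03, -9.82748495e-01,
         1.15368426e+03],
       [ 0
[... 738 characters left out ...]
678413e+02],
       [ 0.00000000e+00,  0.00000000e+00,  0.00000000e+00,
         1.00000000e+00]])}
wrist cover_rib []
wrist chassis_mid []
wrist tray []
wrist empty_cover_rib []
{'fov_y': 64.96648472692772, 'cx': 280.956630732785, 'cy': 208.0913753646396, 'dist': array([-0.04658461,  0.        ,  0.        ,  0.        ,  0.        ]), 'tool_from_camera': array([[ 9.99999442e-01,  2.70639178e-04,  1.02144079e-03,
         1.20364311e-01],
       [-8.93599203e-04, -2.99326294e-01,  9.54150392e-01,
        -1.51109440e+02],
       [ 5.63974563e-04, -9.54150772e-01, -2.99325885e-01,
         8.15483553e+01],
       [ 0.00000000e+00,  0.00000000e+00,  0.00000000e+00,
         1.00000000e+00]])}
```

View pictures.

View pics/top0.png

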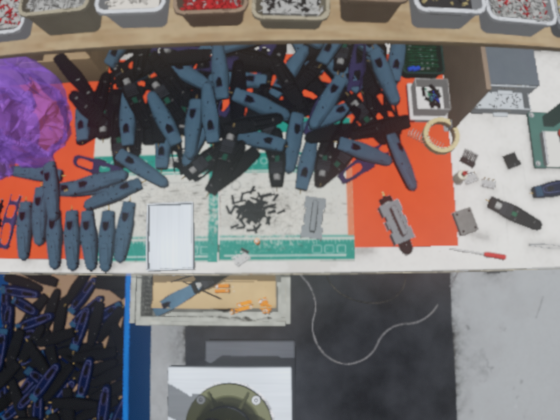

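View pics/side0.png

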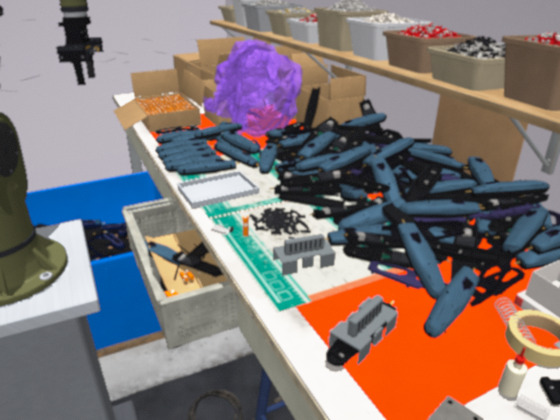

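Run:
```python
import pickle,cv2
s,D=pickle.load(open("d0.pkl","rb"))
a=D["top"]["frame"][170:300,130:440];cv2.imwrite("pics/topz.png",cv2.resize(a,None,fx=2.58,fy=2.58,interpolation=cv2.INTER_CUBIC))
a=D["side"]["frame"][150:380,160:420];cv2.imwrite("pics/sidez.png",cv2.resize(a,None,fx=2.6,fy=2.6,interpolation=cv2.INTER_CUBIC))
```

```text
(no output)
```

View pics/topz.png

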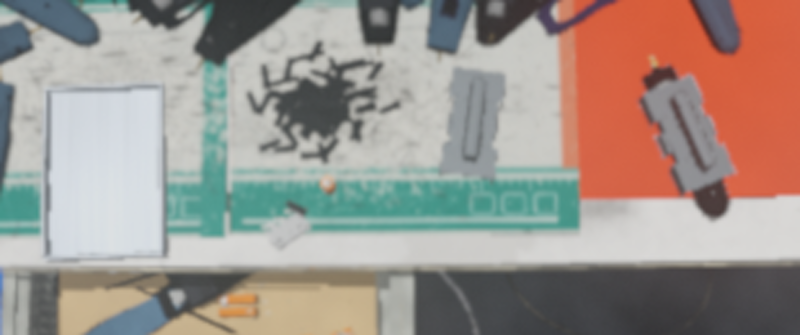

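View pics/sidez.png

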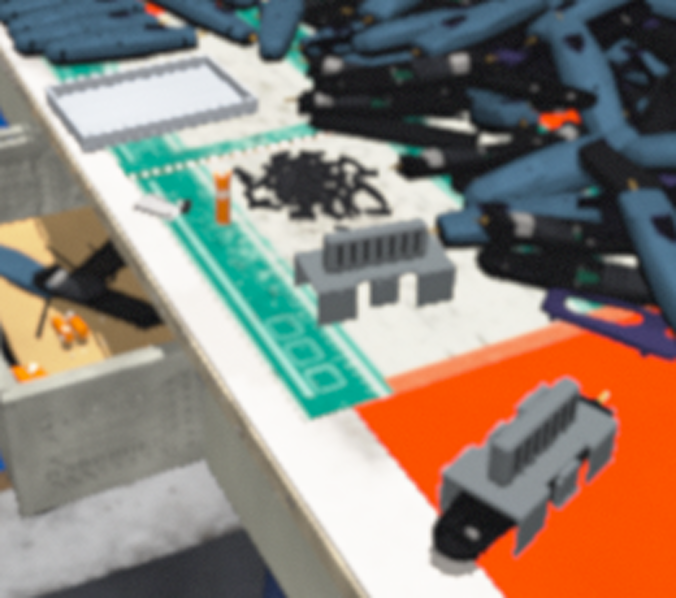

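```bash
cat >> h.py <<'E'
def K(p):
    f=p["frame"].shape[0]/2/np.tan(np.radians(p["fov_y"])/2);return np.array([[f,0,p["cx"]],[0,f,p["cy"]],[0,0,1.]])
def w2c(p,s=None):
    if "world_to_cam" in p:return np.array(p["world_to_cam"])
    T=np.eye(4);T[:3,:3]=s["orientation"];T[:3,3]=s["position"]
    return np.linalg.inv(T@p["tool_from_camera"])
def ray(p,uv,z,s=None):
    W=w2c(p,s);q=cv2.undistortPoints(np.array(uv,float).reshape(-1,1,2),K(p),np.array(p["dist"])).reshape(-1,2)
    d=np.c_[q,np.ones(len(q))]@W[:3,:3];o=-W[:3,:3].T@W[:3,3]
    return o+d*((z-o[2])/d[:,2])[:,None]
def proj(p,X,s=None):
    W=w2c(p,s);r,_=cv2.Rodrigues(W[:3,:3]);return cv2.projectPoints(np.array(X,float).reshape(-1,1,3),r,W[:3,3],K(p),np.array(p["dist"]))[0].reshape(-1,2)
E
python3 - <<'E'
from h import *
s,D=pickle.load(open("d0.pkl","rb"))
t=D["top"]
for l,z in(("cover_rib",32),("empty_cover_rib",32),("tray",18)):
  for n in("top","side"):
    m=D[n]["r_"+l][0]["pixels"].astype(np.uint8)
    (c,sz,a)=cv2.minAreaRect(cv2.findNonZero(m))
    b=cv2.boxPoints((c,sz,a));P=ray(D[n],np.r_[b,[c]],z)
    print(l,n,np.round(P[:,:2]).tolist())
z=lambda L:np.array(L)/2.58+[130,170]
print("rib",ray(t,z([(672,95),(712,170)]),59))
print("ch ends", ray(t,z([(658,70),(714,215)]),12))
E
```

```text
cover_rib top [[554.0, -384.0], [582.0, -444.0], [478.0, -488.0], [452.0, -428.0], [516.0, -436.0]]
cover_rib side [[437.0, -443.0], [578.0, -376.0], [576.0, -460.0], [445.0, -511.0], [504.0, -451.0]]
empty_cover_rib top [[480.0, -185.0], [589.0, -202.0], [580.0, -256.0], [472.0, -239.0], [530.0, -220.0]]
empty_cover_rib side [[480.0, -171.0], [617.0, -181.0], [563.0, -292.0], [443.0, -279.0], [523.0, -234.0]]
tray top [[580.0, 223.0], [578.0, 90.0], [398.0, 86.0], [398.0, 216.0], [487.0, 153.0]]
tray side [[397.0, 215.0], [619.0, 219.0], [561.0, 55.0], [369.0, 62.0], [482.0, 132.0]]
rib [[ 550.13556052 -418.94008047   59.        ]
 [ 474.57583203 -454.89651528   59.        ]]
ch ends [[ 586.35169992 -416.34290116   12.        ]
 [ 435.08366737 -466.55184668   12.        ]]
```

```bash
python3 -m inch '[[[-0.65,0,-1,0,0.5,0,1],[-0.65,0,-1,0,0.5,0,1],[-0.65,0,-1,0,0.5,0,1],[-0.65,0,-1,0,0.5,0,1],[-0.65,0,-1,0,0.5,0,1],[-0.65,0,-1,0,0.5,0,1]]]'
```

```text
time: 1.5
position: [381.0, 406.7, 233.8]
orientation: [[0.921, -0.0, -0.389], [0.389, 0.001, 0.921], [0.0, -1.0, 0.001]]
force: [-1.0, -0.7, 0.2]
grip_width: 87.2
```

```bash
python3 -m inch '[[[0.5,0,-1,0,0.5,0,1],[0.5,0,-1,0,0.5,0,1],[0.5,0,-1,0,0.5,0,1],[0.5,0,-1,0,0.5,0,1],[0.5,0,-1,0,0.5,0,1]]]'
python3 -m inch '[[[0.3,0,-1,0,0.5,0,1],[0.3,0,-1,0,0.5,0,1],[0.3,0,-1,0,0.5,0,1],[0.3,0,-1,0,0.5,0,1],[0.3,0,-1,0,0.5,0,1]]]'
```

```text
time: 2.12
position: [552.9, 259.1, 233.2]
orientation: [[0.925, 0.001, 0.381], [-0.381, -0.002, 0.925], [0.001, -1.0, -0.001]]
force: [-0.0, -0.5, 0.7]
grip_width: 86.9
time: 2.75
position: [531.0, 53.6, 233.8]
orientation: [[0.39, 0.0, 0.921], [-0.921, 0.001, 0.39], [-0.001, -1.0, 0.001]]
force: [-0.4, 1.1, -0.4]
grip_width: 87.2
```

```bash
python3 -m inch '[[[1,0,-0.4,0,0,0,1],[1,0,-0.4,0,0,0,1],[1,0,-0.4,0,0,0,1],[1,0,-0.4,0,0,0,1]]]'
python3 -m inch '[[[1,0,-0.5,0,0,0,1],[1,0,-0.5,0,0,0,1],[1,0,-0.5,0,0,0,1],[1,0,-0.5,0,0,0,1],[1,0,-0.5,0,0,0,1]]]'
```

```text
time: 3.25
position: [536.0, -163.0, 233.6]
orientation: [[0.392, 0.0, 0.92], [-0.92, -0.0, 0.392], [0.001, -1.0, 0.0]]
force: [-0.3, 0.7, -0.2]
grip_width: 87.0
time: 3.88
position: [521.6, -386.0, 232.4]
orientation: [[0.391, -0.002, 0.921], [-0.921, -0.0, 0.391], [-0.0, -1.0, -0.002]]
force: [0.8, 0.1, -0.3]
grip_width: 87.2
```

Run:
```python
from h import *
s=manip.observe();p=manip.capture("wrist")
for l in("cover_rib","chassis_mid"): p["r_"+l]=manip.regions_of(l,p);print(l,[(q["conf"],q["box"]) for q in p["r_"+l]])
pickle.dump((s,p),open("d1.pkl","wb"))
f=p["frame"].copy()
def draw(c,yaw,f):
    a=np.radians(yaw);R=np.array([[np.cos(a),-np.sin(a)],[np.sin(a),np.cos(a)]])
    for hx,hy,z in((40,7,59),(55,28,32),(90,23.5,24)):
        X=np.c_[np.array([(hx,hy),(hx,-hy),(-hx,-hy),(-hx,hy)])@R.T+c,[z]*4]
        cv2.polylines(f,[np.round(proj(p,X,s)*8).astype(np.int32)],True,(0,255,0) if z>50 else(0,255,255),1,cv2.LINE_AA,3)
cv2.imwrite("pics/w1.png",f)
draw((514,-436),23,f);cv2.imwrite("pics/w1d.png",f)
```

```text
cover_rib [(0.6, [296.8, 153.0, 352.4, 248.1])]
chassis_mid [(0.96, [304.8, 119.5, 342.2, 266.4])]
```

View pics/w1d.png

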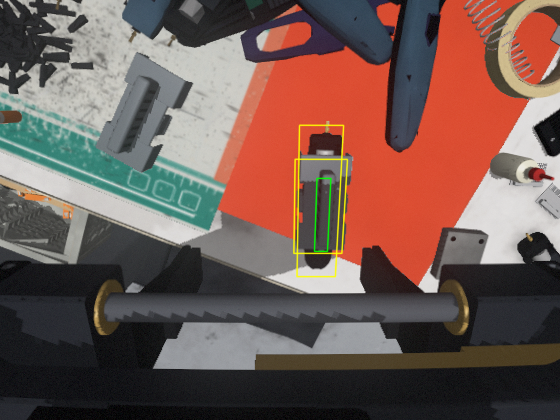

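View pics/w1.png

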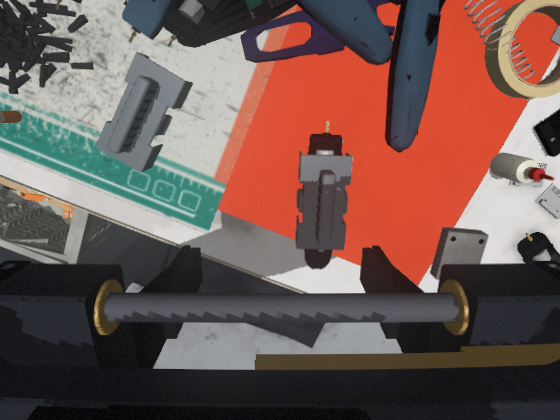

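Run:
```python
from h import *
s,p=pickle.load(open("d1.pkl","rb"))
a=p["frame"][110:280,255:395];cv2.imwrite("pics/w1z.png",cv2.resize(a,None,fx=3.5,fy=3.5,interpolation=cv2.INTER_CUBIC))
```

```text
(no output)
```

View pics/w1z.png

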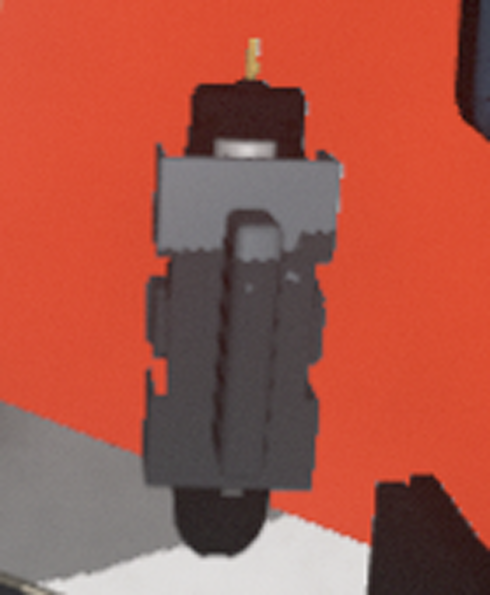

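Run:
```python
from h import *
s,p=pickle.load(open("d1.pkl","rb"))
for L,z in(([(160,158),(340,162),(310,490),(147,484)],32),([(237,224),(282,226),(265,472),(222,470)],59)):
    P=ray(p,np.array(L)/3.5+[255,110],z,s)[:,:2]
    c=P.mean(0);d=(P[0]+P[1]-P[2]-P[3])/2;print(c,np.degrees(np.arctan2(d[1],d[0])),np.linalg.norm(d),np.linalg.norm(P[0]+P[3]-P[1]-P[2])/2)
```

```text
[ 519.50253241 -438.63490809] 21.59822857010655 108.58231987312763 54.66715112485418
[ 521.00395667 -438.28405854] 21.853003930549946 76.30313529289887 13.05747700150072
```

```bash
python3 -m inch '[[[0.239,0.1,-0.11,0,0.013,0,1],[0.239,0.4,-0.11,0,0.013,0,1],[0.239,0.5,-0.11,0,0.013,0,1],[0.239,0.5,-0.11,0,0.013,0,1]]]'
python3 - <<'E'
from h import *
s=manip.observe();p=manip.capture("wrist");print(s["position"])
pickle.dump((s,p),open("d2.pkl","wb"))
f=p["frame"].copy()
c=(520,-438.5);a=np.radians(21.8);R=np.array([[np.cos(a),-np.sin(a)],[np.sin(a),np.cos(a)]])
for hx,hy,z in((40,7,59),(55,28,32)):
    X=np.c_[np.array([(hx,hy),(hx,-hy),(-hx,-hy),(-hx,hy)])@R.T+c,[z]*4]
    cv2.polylines(f,[np.round(proj(p,X,s)*8).astype(np.int32)],True,(0,255,0),1,cv2.LINE_AA,3)
cv2.imwrite("pics/w2.png",np.hstack([p["frame"][:,160:420],f[:,160:420]]))
E
```

```text
time: 4.53
position: [520.3, -435.1, 132.4]
orientation: [[0.373, -0.001, 0.928], [-0.928, 0.003, 0.373], [-0.003, -1.0, -0.0]]
force: [0.2, 0.5, 0.3]
grip_width: 86.6
[ 520.2991448  -435.12584697  132.42361892]
```

View pics/w2.png

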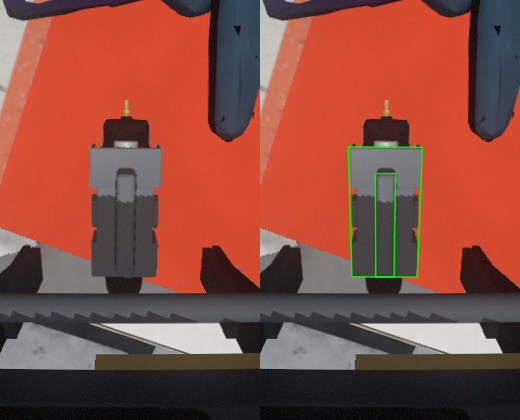

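```bash
python3 -m inch '[[[0,0.1,0,0,0,0,1],[0,0.25,0,0,0,0,1],[0,0.25,0,0,0,0,1],[0,0.25,0,0,0,0,1]]]'
```

```text
time: 5.08
position: [519.6, -438.8, 84.8]
orientation: [[0.369, 0.001, 0.929], [-0.929, -0.001, 0.369], [0.002, -1.0, 0.001]]
force: [-0.4, -0.5, -0.4]
grip_width: 87.2
```

```bash
python3 -m inch '[[[0,0.1,0,0,0,0,1],[0,0.185,0,0,0,0,1],[0,0.185,0,0,0,0,1],[0,0.185,0,0,0,0,0]]]'
python3 -m inch '[[[0,0,0,0,0,0,-0.5],[0,0,0,0,0,0,-0.8],[0,0,0,0,0,0,-1],[0,0,0,0,0,0,-1],[0,0,0,0,0,0,-1],[0,0,0,0,0,0,-1],[0,0,0,0,0,0,-1],[0,0,0,0,0,0,-1]]]'
```

```text
time: 5.58
position: [518.9, -438.5, 46.5]
orientation: [[0.369, -0.0, 0.929], [-0.929, -0.0, 0.369], [0.0, -1.0, -0.0]]
force: [0.0, -0.6, 1.1]
grip_width: 82.9
time: 6.58
position: [519.0, -438.3, 46.5]
orientation: [[0.369, 0.0, 0.929], [-0.929, 0.0, 0.369], [-0.0, -1.0, 0.0]]
force: [0.5, -0.6, 0.2]
grip_width: 13.6
```

```bash
python3 -m inch '[[[0,-0.02,0,0,0,0,-1],[0,-0.04,0,0,0,0,-1],[0,-0.06,0,0,0,0,-1],[0,-0.08,0,0,0,0,-1],[0,-0.1,0,0,0,0,-1]]]'
python3 - <<'E'
from h import *
p=manip.capture("side");cv2.imwrite("pics/s3.png",cv2.resize(p["frame"][200:400,220:480],None,fx=2.8,fy=2.8))
E
```

```text
time: 7.2
position: [519.0, -438.4, 67.0]
orientation: [[0.369, 0.0, 0.929], [-0.929, -0.0, 0.369], [0.0, -1.0, 0.0]]
force: [-0.3, 0.4, -1.0]
grip_width: 14.4
```

View pics/s3.png

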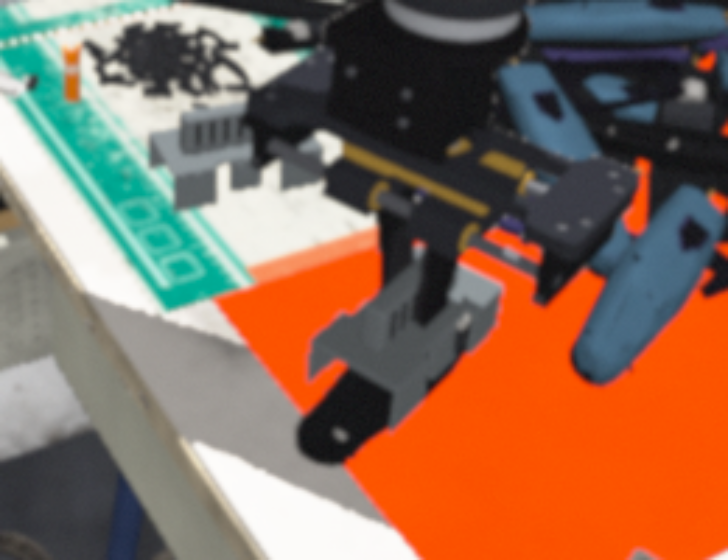

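```bash
python3 -m inch '[[[0,-0.03,0,0,0,0,-1],[0,-0.07,0,0,0,0,-1],[0,-0.12,0,0,0,0,-1],[0,-0.2,0,0,0,0,-1],[0,-0.3,0,0,0,0,-1],[0,-0.4,0,0,0,0,-1],[0,-0.4,0,0,0,0,-1]]]'
python3 - <<'E'
from h import *
p=manip.capture("side");cv2.imwrite("pics/s4.png",cv2.resize(p["frame"][200:400,220:480],None,fx=2.8,fy=2.8))
p=manip.capture("top");r=manip.regions_of("tray",p)
m=r[0]["pixels"].astype(np.uint8);print(r[0]["conf"],ray(p,[cv2.minAreaRect(cv2.findNonZero(m))[0]],12))
cv2.imwrite("pics/t4.png",cv2.resize(p["frame"][180:300,130:450],None,fx=2.5,fy=2.5,interpolation=cv2.INTER_CUBIC))
pickle.dump(p,open("d4.pkl","wb"))
E
```

```text
time: 8.12
position: [520.0, -439.5, 149.5]
orientation: [[0.369, 0.004, 0.929], [-0.929, -0.003, 0.369], [0.004, -1.0, 0.003]]
force: [0.5, -1.1, -2.6]
grip_width: 13.8
0.97 [[488.23929359 155.64473634  12.        ]]
```

View pics/s4.png

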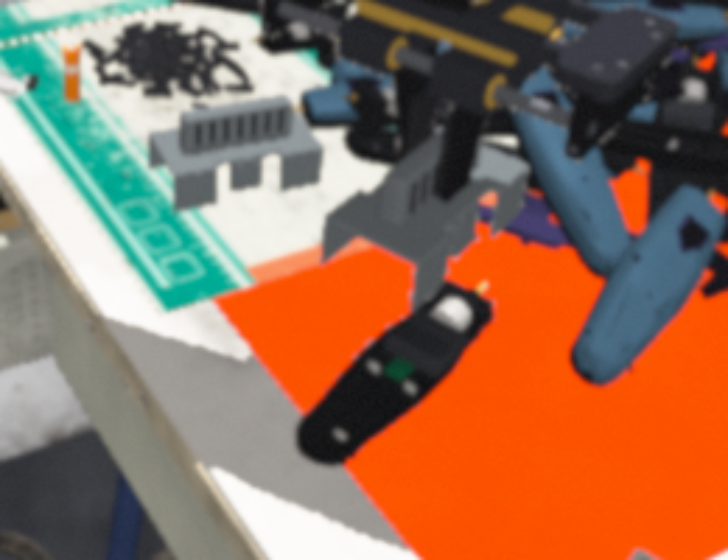

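View pics/t4.png

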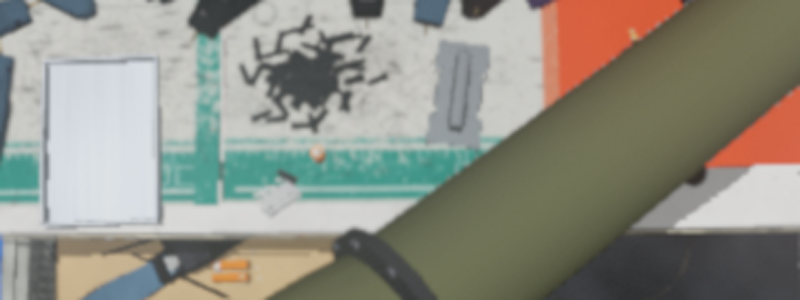

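```bash
python3 -m inch '[[[-0.1,-0.15,0.04,0,0.03,0,-1],[-0.3,-0.3,0.12,0,0.08,0,-1],[-0.5,-0.3,0.2,0,0.13,0,-1],[-0.7,-0.3,0.28,0,0.18,0,-1],[-0.9,-0.3,0.36,0,0.22,0,-1],[-1,-0.3,0.4,0,0.24,0,-1],[-1,-0.3,0.4,0,0.24,0,-1]]]'
python3 -m inch '[[[-0.15,0,0,0,0,0,-1],[-0.4,0,0,0,0,0,-1],[-0.65,0,0,0,0,0,-1],[-0.88,0,0,0,0,0,-1],[-1,0,0,0,0,0,-1],[-1,0,0,0,0,0,-1]]]'
```

```text
time: 9.15
position: [519.6, -220.3, 205.7]
orientation: [[0.006, -0.001, 1.0], [-1.0, 0.002, 0.006], [-0.002, -1.0, -0.001]]
force: [0.5, -0.5, -1.5]
grip_width: 13.9
time: 9.9
position: [519.3, -22.2, 206.1]
orientation: [[0.004, -0.001, 1.0], [-1.0, -0.0, 0.004], [0.0, -1.0, -0.001]]
force: [-0.6, -1.2, -0.8]
grip_width: 13.7
```

```bash
python3 -m inch '[[[-0.1,0,-0.03,0,0,0,-1],[-0.3,0,-0.07,0,0,0,-1],[-0.5,0,-0.11,0,0,0,-1],[-0.7,0,-0.15,0,0,0,-1],[-0.83,0,-0.15,0,0,0,-1],[-0.885,0,-0.15,0,0,0,-1],[-0.885,0,-0.15,0,0,0,-1],[-0.885,0,-0.15,0,0,0,-1]]]'
python3 - <<'E'
from h import *
s=manip.observe();p=manip.capture("wrist");print(s["position"])
r=manip.regions_of("tray",p);print([(q["conf"],q["box"]) for q in r])
f=p["frame"]
c=(488,154)
for hx,hy,z in((90,63,18),(86,59,4)):
    X=np.c_[np.array([(hx,hy),(hx,-hy),(-hx,-hy),(-hx,hy)])+c,[z]*4]
    cv2.polylines(f,[np.round(proj(p,X,s)*8).astype(np.int32)],True,(0,255,0),1,cv2.LINE_AA,3)
cv2.imwrite("pics/w5.png",f)
p=manip.capture("side");cv2.imwrite("pics/s5.png",p["frame"])
E
```

```text
time: 10.9
position: [489.6, 151.8, 206.5]
orientation: [[-0.002, 0.0, 1.0], [-1.0, -0.001, -0.002], [0.001, -1.0, 0.0]]
force: [-1.1, -0.9, -1.6]
grip_width: 13.8
[489.58093455 151.77248286 206.49654513]
[(0.91, [206.8, 92.4, 334.7, 265.1])]
```

View pics/w5.png

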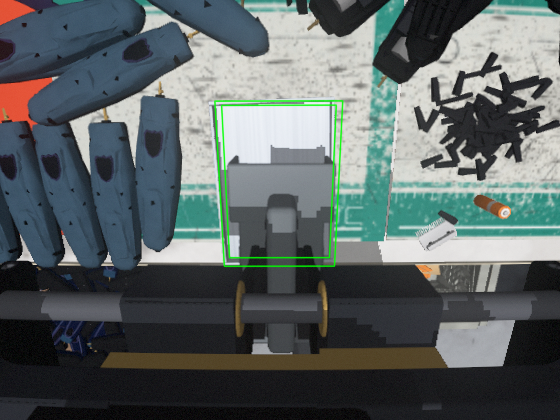

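View pics/s5.png

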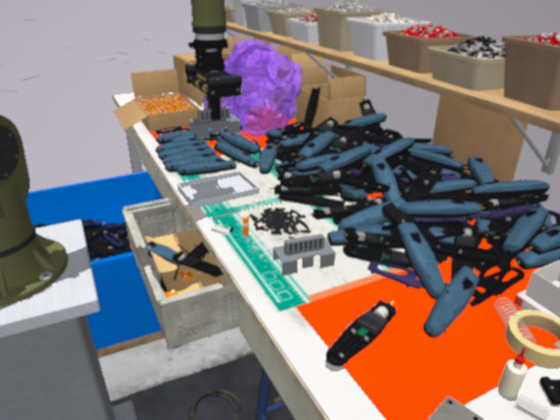

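```bash
python3 -m inch '[[[-0.03,0.1,0,0,0,0,-1],[-0.03,0.3,0,0,0,0,-1],[-0.03,0.5,0,0,0,0,-1],[-0.03,0.65,0,0,0,0,-1],[-0.03,0.72,0,0,0,0,-1],[-0.03,0.74,0,0,0,0,-1],[-0.03,0.74,0,0,0,0,-1]]]'
python3 - <<'E'
from h import *
p=manip.capture("side");cv2.imwrite("pics/s6.png",cv2.resize(p["frame"][80:240,120:320],None,fx=3.5,fy=3.5))
E
```

```text
time: 11.92
position: [489.8, 160.3, 59.4]
orientation: [[0.001, 0.001, 1.0], [-1.0, 0.001, 0.001], [-0.001, -1.0, 0.001]]
force: [0.2, 0.3, -1.0]
grip_width: 13.7
```

View pics/s6.png

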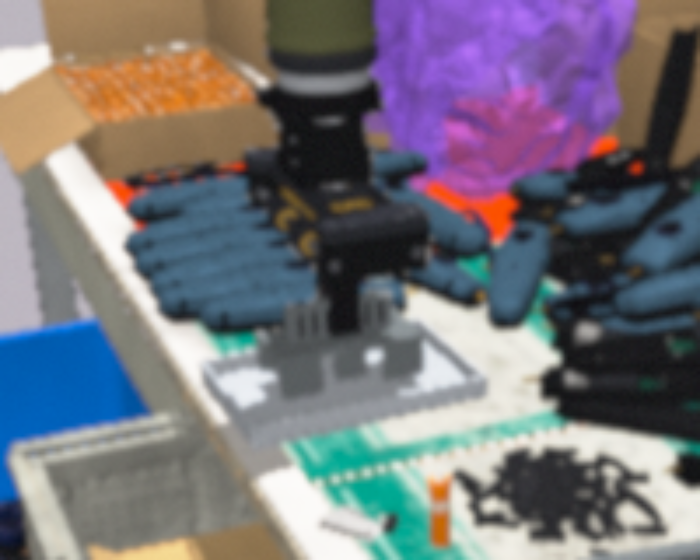

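Well centred in the tray; lower the last ~9 mm gently.

```bash
python3 -m inch '[[[0,0.015,0,0,0,0,-1],[0,0.025,0,0,0,0,-1],[0,0.034,0,0,0,0,-1],[0,0.039,0,0,0,0,-1],[0,0.043,0,0,0,0,-1],[0,0.043,0,0,0,0,-1]]]'
```

```text
time: 12.72
position: [489.0, 160.1, 50.4]
orientation: [[0.001, -0.0, 1.0], [-1.0, 0.0, 0.001], [-0.0, -1.0, -0.0]]
force: [-2.7, -0.8, 4.6]
grip_width: 13.6
```

```bash
python3 -m inch '[[[0,0,0,0,0,0,-0.5],[0,0,0,0,0,0,-0.3],[0,0,0,0,0,0,-0.2],[0,0,0,0,0,0,-0.2],[0,0,0,0,0,0,-0.2]]]'
python3 -m inch '[[[0,-0.05,0,0,0,0,-0.2],[0,-0.15,0,0,0,0,-0.2],[0,-0.3,0,0,0,0,-0.2],[0,-0.5,0,0,0,0,-0.2],[0,-0.7,0,0,0,0,-0.2],[0,-0.75,0,0,0,0,-0.2],[0,-0.75,0,0,0,0,-0.2]]]'
python3 - <<'E'
from h import *
s=manip.observe();p=manip.capture("wrist");q=manip.capture("side")
cv2.imwrite("pics/w7.png",np.hstack([p["frame"][:,150:400],q["frame"]]))
E
```

```text
time: 13.35
position: [489.0, 160.1, 49.9]
orientation: [[0.001, 0.0, 1.0], [-1.0, 0.0, 0.001], [-0.0, -1.0, 0.0]]
force: [-0.1, 0.6, -0.7]
grip_width: 34.5
time: 14.22
position: [489.2, 160.2, 200.5]
orientation: [[0.001, 0.001, 1.0], [-1.0, 0.001, 0.001], [-0.001, -1.0, 0.001]]
force: [-0.1, -0.1, -0.3]
grip_width: 35.0
```

View pics/w7.png

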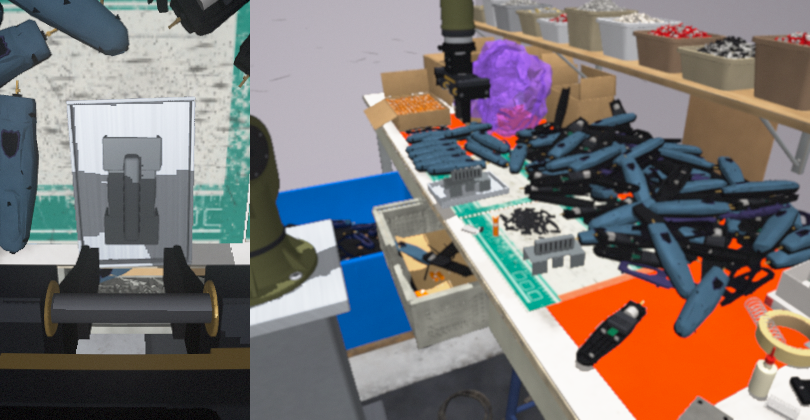

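Run:
```python
from h import *
p=manip.capture("top")
for l,z in(("chassis_mid",18),("empty_cover_rib",32),("cover_rib",36),("tray",12)):
    for r in manip.regions_of(l,p):
        c=cv2.minAreaRect(cv2.findNonZero(r["pixels"].astype(np.uint8)))[0];print(l,r["conf"],r["box"],ray(p,[c],z)[0])
manip.close_job()
```

```text
chassis_mid 0.83 [379.3, 197.8, 416.1, 252.1] [ 510.18510838 -440.16098048   18.        ]
empty_cover_rib 0.9 [297.9, 195.6, 327.7, 241.9] [ 528.63822043 -221.94102216   32.        ]
tray 0.65 [155.3, 216.9, 179.3, 255.1] [486.96026107 162.35056457  12.        ]
tray 0.58 [146.5, 199.2, 194.7, 273.9] [488.23929359 155.64473634  12.        ]
the job is handed in; nothing more can be done
```

I lifted the cover straight up off the chassis by its rib, carried it over high, and lowered it onto the tray floor before letting go. I then backed the gripper away to about 200 mm and handed the job in at about 14 s. No verdict was reported.

- **Cover:** the last wrist and side pictures show it upright in the tray. The tool was at (489, 160) when it let go, against a tray centre of about (488, 156 to 159), so it is a few millimetres off centre at most. I felt about 5 N of contact before releasing.
- **Chassis:** the pictures after the lift show it still on the bench. The final top-camera centre was about (510, -440), about 10 mm from the cover centre I measured at the start, (520, -438). The two come from different cameras and heights, so I put the gap down to measurement error.
- **Empty cover:** it measured (529, -222) at the end against (530, -220) at the start, so it has not moved.
- **Check that disagreed:** in the last top picture the network did not find `cover_rib`. It labelled the cover's area as a second "tray" at (487, 162), which matches where I put it.

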